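# Cull the rocking glass tile on the checking plate

## Robot

A 6-joint arm with a two-finger parallel gripper is mounted at the origin on a cart in front of the work surface, level with it; the furniture and walls round the work are solid. World frame = base frame: x ahead of the robot, y to its left, z up, the work surface at z = 0. Lengths are in m, angles in rad, forces in N, time in s.
With the tool pointing down it reaches from about 0.25 to 0.8 m from the base axis. Payload 3.9 kg.
Tool frame: the origin (TCP) lies at the very end of the fingers, on their centre line; the grasp point (between the pads) lies 19 mm behind it; z points along the fingers, y is the line along which they close (so a half turn about z gives the same grasp; the last joint's range is limited). The gripper opens to 85 mm and grips with 20 to 120 N. Pads are 22 mm wide; open, the fingers measure 114 mm over their backs; the gripper's body (76 mm by 85 mm) begins 54 mm behind the grasp point. The pads swing forward as they close: fully open they stand 13 mm farther back than shut.
Start: joints at [-1.285, 0.26, -0.138, 1.173, 0, 1.571], TCP at [0.148, -0.504, 0.203] pointing down, gripper open.
Joint ranges: [-2.78, 2.78], [-0.83, 1.72], [-1.28, 1.37], [-1.9, 2.12], [-1.57, 1.48], [-3.14, 3.14]. Speed limits (rad/s): [2.57, 2.57, 3.14, 3.14, 3.14, 3.14].

## Interface

Orientations are given as [roll, pitch, yaw] about the fixed x, y, z axes, in that order (R = Rz(yaw) Ry(pitch) Rx(roll)).
In Python, from cell import env gives the robot as it stands.
- The arm moves only by the tool move_arm, never from a script. Its argument "plan" is a list of rows, each an object with "fingers": the finger opening in cm, from 0 to 8.54; "travel": the shift along the world's x, y, z in cm, a list of three; "twist": the turn, a rotation vector about the world's x, y, z in degrees, a list of three. A call has 1 to 8 rows; each row is the pose to reach, as a shift and turn from the pose commanded when the call began; what a row does not reach only later rows make up. A row lasts 1/12 s, in which the tool goes at most 41.7 mm and 7.16 degrees, less where a joint would pass 70% of its speed; a pose out of reach is approached as far as the arm can. A call with a gripper value outside its range is refused whole. The fingers move at their own pace and stop on an object; the grip force is fixed at half the most. Time passes only in rows, so rows that repeat a pose let the fingers close. It gives the time, the measured TCP pose, the force, the opening and the grip force at its end, in the units of the state.
- env.observe(): the state, without advancing time (a new reading comes with each control period).
- env.capture(name): name is "scene" or "top"; returns (picture, depth): 480x640x3 uint8, blue, green, red; 480x640 float32, m along the optical axis (not along the pixel's ray), 0 where there is no reading.
- env.get_calibration(name): a dict with "fovy" (degrees; the focal length in pixels is half the picture's height over the tangent of half this angle, whatever the lens; pixels are square), "cx", "cy" (the principal point, pixels), "rvec" (rotation vector, rad) and "tvec" (3), from world to camera coordinates, as OpenCV has them. Camera axes: x right, y down, z forward; pixel columns grow to the right and rows downward; lengths in m; the calibration is good to about 2 mm. A picture is of the moment at which its call begins. get_calibration takes no time and is no camera call.
- env.close_job(): hands the job in; it is judged then, once.
The state is a dict: "t": time; "qpos": joint angles; "dq": joint speeds; "joint_torque": joint torques, N m; "tool_pos": TCP position; "eef_rot": TCP orientation; "ft_force": force on the tool from outside, world axes, zero at the start; "ft_torque": the same for the moment, N m; "width": finger opening in m; "grip_force": force on a finger pad.
Only numpy, scipy, OpenCV 4.12 (cv2) and the standard library are available. Lean on these libraries where they do the work, as an engineer would, in place of code of your own. Each camera call takes 0.05 s, during which the arm holds its last target. There are 200 camera calls.

## Task

One of the two glass tiles in the wooden rack is warped: lay both side by side, flat, on the dark steel checking plate and let go of them, then press down on their corners, several newtons firm, until you have found the one that rocks and tipped it over with your press. Leave the sound tile lying on the plate, take up the one that rocked and set it down flat, without dropping it, between the end walls of the aluminium reject cradle. Leave the pot, the glass triangle and the cutting disc where they are.

Things in the scene. Friction and masses are not known exactly. Their poses are not given: they have to be found in the camera images.
- tile_a_centre (a point): centre of tile a, half-way up: sawn slab-glass tile, pale, 66 mm long (its x), 48 mm wide (its y), 20 mm thick (its z, up), about 0.16 kg; one of the two tiles is flat, the other is warped (twisted) by about 1.4 mm at each corner, so that on a flat surface it rests on three corners with the fourth raised about 5 mm, and rocks over when that raised corner is pressed with under 1 N (it tips back when let go). Nothing else tells them apart, and either may lie in either berth. 
- tile_a_corner1 (a point): point on the upper face of tile a near a corner, at x = 26, y = 18 mm of the tile, 10 mm above its centre (warped tile: up to 1 mm more or less); a good point to press. Corner 3 is diagonally opposite.
- tile_a_corner2 (a point): point on the upper face of tile a near a corner, at x = -26, y = 18 mm of the tile, 10 mm above its centre (warped tile: up to 1 mm more or less); a good point to press. Corner 4 is diagonally opposite.
- tile_a_corner3 (a point): point on the upper face of tile a near a corner, at x = -26, y = -18 mm of the tile, 10 mm above its centre (warped tile: up to 1 mm more or less); a good point to press. Corner 1 is diagonally opposite.
- tile_a_corner4 (a point): point on the upper face of tile a near a corner, at x = 26, y = -18 mm of the tile, 10 mm above its centre (warped tile: up to 1 mm more or less); a good point to press. Corner 2 is diagonally opposite.
- tile_b_centre (a point): centre of tile b, half-way up: a tile of the same size as tile a; see there. Axes as for tile a.
- tile_b_corner1 (a point): point on the upper face of tile b near a corner, at x = 26, y = 18 mm of the tile, 10 mm above its centre (warped tile: up to 1 mm more or less); a good point to press. Corner 3 is diagonally opposite.
- tile_b_corner2 (a point): point on the upper face of tile b near a corner, at x = -26, y = 18 mm of the tile, 10 mm above its centre (warped tile: up to 1 mm more or less); a good point to press. Corner 4 is diagonally opposite.
- tile_b_corner3 (a point): point on the upper face of tile b near a corner, at x = -26, y = -18 mm of the tile, 10 mm above its centre (warped tile: up to 1 mm more or less); a good point to press. Corner 1 is diagonally opposite.
- tile_b_corner4 (a point): point on the upper face of tile b near a corner, at x = 26, y = -18 mm of the tile, 10 mm above its centre (warped tile: up to 1 mm more or less); a good point to press. Corner 2 is diagonally opposite.
- rack: fixed wooden rack in which the tiles start, lying flat, one in each berth; origin on the table under its centre. Base 50 mm (x) by 146 mm (y), 12 mm high; berths centred at y = +35 and -35 mm, the tiles' length along x. Battens (46 mm long along x, top 48 mm above the table) stand 2 to 3 mm from the long flanks of each tile, so there is no room for fingers there; the tile's two ends overhang the base by about 8 mm and are free to be taken.
- plate: fixed dark flat steel checking plate, 160 mm (x) by 220 mm (y), its upper face 25 mm above the table; origin on the table under its centre. It has room for both tiles side by side, at y = +55 and -55 mm with their length along x.
- cradle: fixed aluminium reject cradle; origin on the table under its centre. Base 104 mm (x) by 38 mm (y), its upper face 10 mm above the table, with two end walls 80 mm apart inside (along x), 38 mm wide (along y) and 46 mm high above the table. A tile lies in it with its length along x, between the walls with 7 mm to spare at each end: no room there for fingers, but both long flanks are open and overhang the base by 5 mm.
- pot: bystander: crusted pot, 92x104x89 mm, to the right of the rack; origin at the centre of its underside
- triangle: bystander: three-cornered piece of slab glass, 69x65x20 mm, behind the work; origin at the centre of its underside
- disc: bystander: worn cutting disc, 87 mm across, 8 mm thick, behind the work; origin at the centre of its underside
Mind the look-alikes: they are no part of the job. Several things have the shape of the cradle; the one meant has the colours described above.

How it is judged:
On the way, in this order (a step that is already met when the one before it is completed fails the run):
1. both tiles lie on the checking plate, let go (x of tile_a_centre in the frame of plate between -0.062 and 0.062 m and y of tile_a_centre in the frame of plate between -0.092 and 0.092 m and z of tile_a_centre in the frame of plate between 0.031 and 0.042 m and angle between each of tile_a_centre, tile_b_centre's own z axis and vertical below 0.2 rad and x of tile_b_centre in the frame of plate between -0.062 and 0.062 m and y of tile_b_centre in the frame of plate between -0.092 and 0.092 m and z of tile_b_centre in the frame of plate between 0.031 and 0.042 m and contact force between the fingers and tile_a below 0.05 N and contact force between the fingers and tile_b below 0.05 N), for 0.2 s.
2. the warped tile, on the plate, is pressed down (over 3 N on the plate) at its raised corner, so that it rocks over (contact force between the fingers and tile_b above 1 N and contact force between tile_b and plate above 3 N and z of tile_b_corner1 in the frame of plate above 0.0475 m and x of tile_b_centre in the frame of plate between -0.062 and 0.062 m and y of tile_b_centre in the frame of plate between -0.092 and 0.092 m and z of tile_b_centre in the frame of plate between 0.031 and 0.042 m and angle between tile_b_centre's own z axis and vertical below 0.2 rad), for 0.05 s.
At the end, for the whole second after the job is handed in: The warped tile lies flat on the cradle's base between its end walls (centre within 10 mm along and 14 mm across of the cradle's centre), the sound tile lies flat on the plate with its centre at least 18 mm inside the edges; both are at rest and released (x of tile_b_centre in the frame of cradle between -0.01 and 0.01 m and y of tile_b_centre in the frame of cradle between -0.014 and 0.014 m and z of tile_b_centre in the frame of cradle between 0.016 and 0.028 m and angle between each of tile_b_centre, tile_a_centre's own z axis and vertical below 0.2 rad and angle between the x axis of tile_b_centre and the x axis of cradle, either way round below 0.25 rad and contact force between the fingers and tile_b below 0.05 N and linear speed of each of tile_b, tile_a below 0.02 m/s and angular speed of each of tile_b, tile_a below 0.2 rad/s and x of tile_a_centre in the frame of plate between -0.062 and 0.062 m and y of tile_a_centre in the frame of plate between -0.092 and 0.092 m and z of tile_a_centre in the frame of plate between 0.031 and 0.042 m and contact force between the fingers and tile_a below 0.05 N); the robot touches nothing.
It fails at once if a tile is dropped or thrown (faster than 0.8 m/s while not held) ((linear speed of tile_a above 0.8 m/s and contact force between the fingers and tile_a below 0.05 N) or (linear speed of tile_b above 0.8 m/s and contact force between the fingers and tile_b below 0.05 N)).
It fails at once if the pot, the triangle or the disc is shifted by more than 30 mm (distance of any of pot, triangle, disc from where it was at the start of the episode above 0.03 m).
It also fails if it takes over 72 s, if anything falls off the work surface, if the arm or the gripper's body presses on something with over 40 N, if the wrist force passes 120 N, or if a joint passes its speed limit or range.

## Working session

There is one attempt and no reset: what is moved stays moved. The work goes in short steps, Python scripts to look and compute and a tool call to move; the robot and the scene stay as the last step left them, time stands still between calls to the robot, and variables do not carry over. Pictures are saved under pics/ and viewed, at most 10 in all, crops included, and the job is handed in when it is done.

Besides the shell and the picture viewer there is one more tool, called after "Request:" as name(argument=value, ...) on one line, values as JSON. move_arm: Moves the arm, as the interface text tells. Its arguments: {"type":"object","properties":{"plan":{"type":"array"}},"required":["plan"]}

```bash
mkdir -p pics
cat > h.py <<'E'
import numpy as np, cv2
from cell import env
def cam(n):
    c=env.get_calibration(n); R=cv2.Rodrigues(np.array(c["rvec"],float))[0]
    f=240/np.tan(np.radians(c["fovy"])/2); return R,np.array(c["tvec"],float).ravel(),f,c["cx"],c["cy"]
def cloud(n,d):
    R,t,f,cx,cy=cam(n); v,u=np.mgrid[:480,:640]
    P=np.stack([(u-cx)/f*d,(v-cy)/f*d,d],-1); W=(P-t)@R
    W[d<=0]=np.nan; return W
E
python3 - <<'E'
from h import *
for n in("top","scene"):
    p,d=env.capture(n); cv2.imwrite(f"pics/{n}0.png",p); np.savez(f"{n}0.npz",p=p,d=d)
    R,t,f,cx,cy=cam(n); print(n,-R.T@t,R[2],f,cx,cy)
    W=cloud(n,d); print(np.round(W[60::90,50::100].reshape(-1,3),2).tolist())
print({k:np.round(v,3).tolist() for k,v in env.observe().items()})
E
```

```text
top [ 0.42896734 -0.19864264  0.98750837] [ 0.12717251  0.0105215  -0.99182481] 434.6058829415791 320.44199364909326 239.79626043941988
[[1.45, 1.0, -0.78], [1.46, 0.57, -0.8], [0.99, -0.02, 0.0], [0.99, -0.26, -0.0], [0.99, -0.5, 0.0], [0.98, -0.73, 0.01], [0.72, 0.36, 0.15], [0.76, 0.2, 0.03], [0.77, -0.02, -0.0], [0.77, -0.26, -0.0], [0.77, -0.49, -0.0], [0.77, -0.73, -0.0], [0.56, 0.43, 0.01], [0.56, 0.2, 0.0], [0.56, -0.03, 0.0], [0.55, -0.26, 0.0], [0.55, -0.48, 0.0], [0.55, -0.71, -0.0], [0.36, 0.33, 0.14], [0.35, 0.19, 0.0], [0.35, -0.03, -0.0], [0.35, -0.25, -0.0], [0.35, -0.48, 0.0], [0.35, -0.7, 0.0], [-0.06, 0.9, -0.81], [-0.06, 0.5, -0.8], [0.11, -0.0, -0.18], [-0.06, -0.29, -0.8], [-0.06, -0.69, -0.8], [-0.06, -1.08, -0.81]]
scene [-0.07350144  0.77187902  0.70610615] [ 0.4524604 -0.7403679 -0.4971267] 588.0007973446752 321.7147725237101 234.4590756727745
[[2.56, -1.0, 0.01], [2.15, -1.26, 0.02], [1.88, -1.69, -0.03], [1.43, -1.97, -0.03], [0.89, -1.95, 0.04], [0.16, -0.47, 0.43], [1.56, -0.26, 0.01], [1.31, -0.44, 0.01], [1.05, -0.62, 0.0], [0.77, -0.77, 0.01], [0.51, -0.97, 0.0], [0.42, -2.3, -0.43], [1.07, 0.1, 0.01], [0.89, -0.04, 0.0], [0.69, -0.16, 0.0], [0.48, -0.26, 0.02], [0.3, -0.42, 0.0], [0.03, -0.0, 0.29], [0.67, 0.37, 0.11], [0.65, 0.2, 0.01], [0.49, 0.1, 0.0], [0.33, 0.0, 0.0], [0.4, -0.89, -0.64], [-0.01, 0.06, 0.19], [0.62, 0.44, 0.0], [0.46, 0.38, 0.03], [0.35, 0.28, 0.01], [0.5, -0.34, -0.64], [0.09, 0.11, -0.0], [-0.04, 0.05, 0.02]]
{'t': 0.1, 'qpos': [-1.285, 0.261, -0.139, 1.173, 0.0, 1.571], 'dq': [0.001, -0.001, 0.003, -0.0, -0.001, -0.0], 'joint_torque': [0.0, -40.651, 25.453, 0.01, 0.0, -0.0], 'tool_pos': [0.148, -0.503, 0.202], 'eef_rot': [-3.14, -0.0, 0.286], 'ft_force': [0.398, -0.539, 0.901], 'ft_torque': [0.023, 0.032, 0.038], 'grip_force': 0.0, 'width': 0.085}
```

View pics/top0.png

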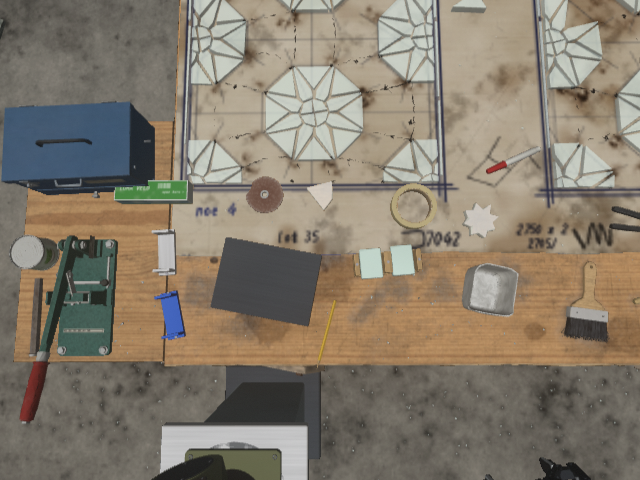

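View pics/scene0.png

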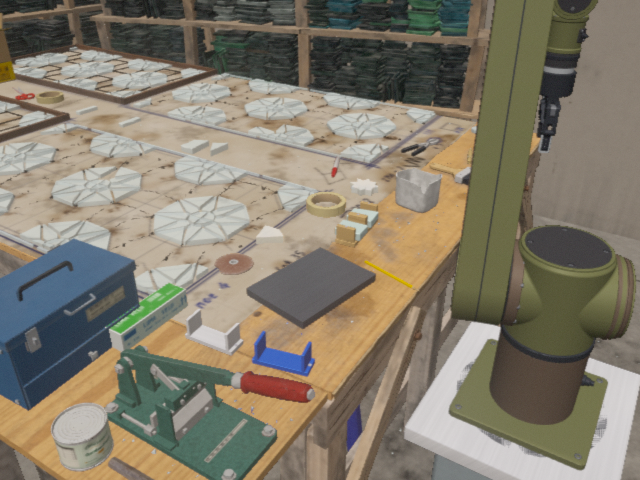

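In the top view the tiles sit in the rack at (370,263) and (402,260), and the plate is at (267,281). The pot is at (491,289), the triangle at (320,194) and the disc at (265,195).

Things that could be taken for the cradle are the pale one at (166,252), the blue one at (173,315) and the green box at (150,190). I choose the pale aluminium one and check it in a close crop.

```bash
cat > m.py <<'E'
from h import *
z=np.load("top0.npz");p,d=z["p"],z["d"];W=cloud("top",d)
def rect(name,box,zlo,zhi,extra=None):
    u0,v0,u1,v1=box; w=W[v0:v1,u0:u1].reshape(-1,3); c=p[v0:v1,u0:u1].reshape(-1,3).astype(int)
    m=(w[:,2]>zlo)&(w[:,2]<zhi)
    if extra is not None: m&=extra(c)
    q=w[m]; r=cv2.minAreaRect((q[:,:2]*1000).astype(np.float32)); print(name,len(q),np.round(r[0],1),np.round(r[1],1),round(r[2],1),"z",np.round(np.percentile(q[:,2],[5,50,95]),4)); print(np.round(cv2.boxPoints(r)).tolist())
glass=lambda c:(c[:,0]>c[:,2]+8)&(c.sum(1)>500)
rect("plate",(200,225,330,335),.015,.035)
rect("tileL",(350,240,387,285),.02,.06,glass)
rect("tileR",(387,238,425,285),.02,.06,glass)
rect("rack",(345,235,430,290),.006,.07)
rect("battens",(345,235,430,290),.040,.07)
rect("cradle all",(150,222,182,282),.005,.07)
rect("cradle walls",(150,222,182,282),.035,.07)
rect("blue",(152,285,195,345),.005,.07)
a=cv2.resize(p[215:345,140:200],None,fx=4,fy=4,interpolation=cv2.INTER_CUBIC)
b=cv2.resize(p[230:295,340:435],None,fx=5,fy=5,interpolation=cv2.INTER_CUBIC)
o=np.zeros((520,720,3),np.uint8);o[:520,:240]=a;o[:325,240:715]=b;cv2.imwrite("pics/crop.png",o)
E
python3 m.py
```

```text
plate 7186 [462.9 -67.7] [220.5 160.1] 79.1 z [0.0225 0.0254 0.0281]
[[363.0, -161.0], [521.0, -191.0], [562.0, 25.0], [405.0, 56.0]]
tileL 27 [ 498.5 -294.8] [44.6 44.2] 72.2 z [0.0307 0.0326 0.0347]
[[471.0, -309.0], [513.0, -323.0], [526.0, -280.0], [484.0, -267.0]]
tileR 23 [ 508.5 -366.7] [54.8 37.1] 12.6 z [0.0292 0.0327 0.0354]
[[478.0, -355.0], [486.0, -391.0], [539.0, -379.0], [531.0, -343.0]]
rack 1892 [ 504.3 -334.1] [150.9  94.9] 78.8 z [0.0227 0.0329 0.0493]
[[443.0, -399.0], [536.0, -417.0], [565.0, -269.0], [472.0, -251.0]]
battens 404 [ 502.2 -334.2] [ 46.  146.3] 4.9 z [0.0441 0.0478 0.0506]
[[473.0, -263.0], [486.0, -409.0], [531.0, -405.0], [519.0, -259.0]]
cradle all 832 [529.4 159.3] [ 62.7 103.1] 89.7 z [0.0075 0.0112 0.0464]
[[478.0, 128.0], [581.0, 128.0], [581.0, 190.0], [478.0, 191.0]]
cradle walls 117 [529.2 161.5] [92.  38.2] 4.6 z [0.0386 0.0456 0.0494]
[[482.0, 177.0], [485.0, 139.0], [577.0, 146.0], [574.0, 184.0]]
blue 879 [386.9 137. ] [132.9  86.6] 10.1 z [0.0067 0.0109 0.047 ]
[[314.0, 168.0], [329.0, 83.0], [460.0, 106.0], [445.0, 191.0]]
```

View pics/crop.png

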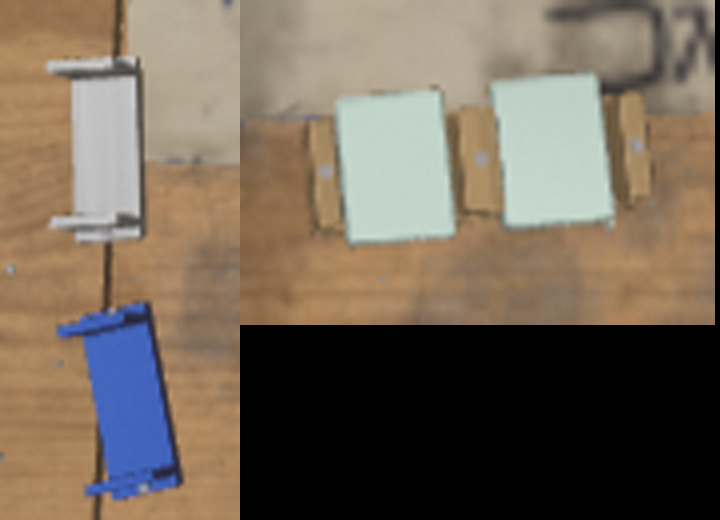

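The crop shows a pale bare-metal cradle at top left, crop (105,150), and the blue look-alike below it. The rack with both pale tiles is on the right, with tile centres at top pixels of about (371,263) and (402,260). The pale cradle is the right one. Next I refine the poses.

```bash
cat >> h.py <<'E'
def plane(n,uv,z):
    R,t,f,cx,cy=cam(n); uv=np.atleast_2d(uv).astype(float)
    r=np.c_[(uv[:,0]-cx)/f,(uv[:,1]-cy)/f,np.ones(len(uv))]@R; C=-R.T@t
    return C+r*((z-C[2])/r[:,2])[:,None]
def blob(n,m,z,box):
    u0,v0,u1,v1=box; k=np.zeros_like(m,np.uint8);k[v0:v1,u0:u1]=m[v0:v1,u0:u1]
    c=max(cv2.findContours(k,0,1)[0],key=cv2.contourArea); q=plane(n,c[:,0],z)[:,:2]*1000
    r=cv2.minAreaRect(q.astype(np.float32)); return [np.round(r[0],1).tolist(),np.round(r[1],1).tolist(),round(r[2],1)]
E
python3 - <<'E'
from h import *
z=np.load("top0.npz");p,d=z["p"].astype(int),z["d"];W=cloud("top",d)
print(p[263,371],p[260,402],p[270,390],p[245,166],p[258,166])
m=(p[...,0]>p[...,2]-5)&(p.sum(-1)>520)
print("L",blob("top",m,.032,(350,240,387,285)));print("R",blob("top",m,.032,(387,238,425,285)))
w=W[222:282,150:182].reshape(-1,3)
for lo,hi,s in((.042,.05,"all"),):
    q=w[(w[:,2]>lo)&(w[:,2]<hi)]
    for a in (q[q[:,0]<.53],q[q[:,0]>.53]): print("wall",len(a),[np.round(x,1) for x in cv2.minAreaRect((a[:,:2]*1000).astype(np.float32))])
q=w[(w[:,2]>.008)&(w[:,2]<.013)]; print("base",[np.round(x,1) for x in cv2.minAreaRect((q[:,:2]*1000).astype(np.float32))])
d=np.load("scene0.npz")["d"];W=cloud("scene",d)
k=(abs(W[...,0]-.148)<.09)&(abs(W[...,1]+.503)<.09)&(W[...,2]>.1)&(W[...,2]<.35)
h=np.sort(W[k][:,2]);print("tip z",np.round(h[:15],3),len(h))
E
```

```text
[202 212 195] [202 212 194] [ 98 136 164] [192 191 192] [188 188 189]
L [[500.2, -298.6], [64.5, 45.5], 4.9]
R [[507.4, -367.8], [63.1, 46.0], 5.0]
wall 50 [array([486.3, 158.4]), array([ 5.9, 37.4]), np.float64(4.8)]
wall 49 [array([572. , 164.1]), array([ 6.1, 36.5]), np.float64(5.9)]
base [array([528.8, 161.4]), array([102.8,  39.3]), np.float64(2.6)]
tip z [0.244 0.245 0.246 0.246 0.246 0.246 0.246 0.246 0.246 0.246 0.247 0.247
 0.247 0.248 0.248] 896
```

Request:
move_arm(plan=[{"fingers": 8.54, "travel": [35.2, 20.5, -10], "twist": [0, 0, 78.6]}, {"fingers": 8.54, "travel": [35.2, 20.5, -10], "twist": [0, 0, 78.6]}, {"fingers": 8.54, "travel": [35.2, 20.5, -10], "twist": [0, 0, 78.6]}, {"fingers": 8.54, "travel": [35.2, 20.5, -10], "twist": [0, 0, 78.6]}, {"fingers": 8.54, "travel": [35.2, 20.5, -10], "twist": [0, 0, 78.6]}, {"fingers": 8.54, "travel": [35.2, 20.5, -10], "twist": [0, 0, 78.6]}, {"fingers": 8.54, "travel": [35.2, 20.5, -10], "twist": [0, 0, 78.6]}, {"fingers": 8.54, "travel": [35.2, 20.5, -10], "twist": [0, 0, 78.6]}])

```text
t: 0.77
tool_pos: [0.4289, -0.3392, 0.1229]
eef_rot: [-3.141, -0.0, 1.292]
ft_force: [0.1, -0.1, -0.2]
width: 0.0855
grip_force: 0.0
```

Request:
move_arm(plan=[{"fingers": 8.54, "travel": [7.1, 4.0, -2], "twist": [0, 0, 21.3]}, {"fingers": 8.54, "travel": [7.1, 4.0, -2], "twist": [0, 0, 21.3]}, {"fingers": 8.54, "travel": [7.1, 4.0, -2], "twist": [0, 0, 21.3]}, {"fingers": 8.54, "travel": [7.1, 4.0, -2], "twist": [0, 0, 21.3]}, {"fingers": 8.54, "travel": [7.1, 4.0, -2], "twist": [0, 0, 21.3]}])

```text
t: 1.18
tool_pos: [0.4982, -0.3002, 0.1031]
eef_rot: [-3.14, -0.001, 1.655]
ft_force: [0.4, -0.1, -0.3]
width: 0.0852
grip_force: 0.0
```

Request:
move_arm(plan=[{"fingers": 8.54, "travel": [0.1, 0.1, -3], "twist": [0, 0, 0]}, {"fingers": 8.54, "travel": [0.1, 0.1, -6], "twist": [0, 0, 0]}, {"fingers": 8.54, "travel": [0.1, 0.1, -8], "twist": [0, 0, 0]}, {"fingers": 8.54, "travel": [0.1, 0.1, -9.1], "twist": [0, 0, 0]}, {"fingers": 8.54, "travel": [0.1, 0.1, -9.1], "twist": [0, 0, 0]}])

```text
t: 1.6
tool_pos: [0.4959, -0.2994, 0.0103]
eef_rot: [-3.137, -0.003, 1.653]
ft_force: [-0.2, 0.5, 0.0]
width: 0.0851
grip_force: 0.0
```

Request:
move_arm(plan=[{"fingers": 5, "travel": [0, 0, 0], "twist": [0, 0, 0]}, {"fingers": 5, "travel": [0, 0, 0], "twist": [0, 0, 0]}, {"fingers": 5, "travel": [0, 0, 0], "twist": [0, 0, 0]}, {"fingers": 5, "travel": [0, 0, 0], "twist": [0, 0, 0]}, {"fingers": 5, "travel": [0, 0, 0], "twist": [0, 0, 0]}])

```text
t: 2.02
tool_pos: [0.5004, -0.3003, 0.0138]
eef_rot: [3.14, 0.001, 1.657]
ft_force: [0.7, -0.1, -0.1]
width: 0.0501
grip_force: 0.0
```

Run:
```python
from h import *
print({k:np.round(v,3).tolist() for k,v in env.observe().items()})
p,d=env.capture("scene")
a=cv2.resize(p[160:280,290:450],(640,480),interpolation=cv2.INTER_CUBIC);cv2.imwrite("pics/s1.png",a)
```

```text
{'t': 2.017, 'qpos': [-0.54, 0.496, -0.302, 0.771, 0.0, 0.944], 'dq': [0.004, 0.005, -0.005, -0.003, 0.001, -0.0], 'joint_torque': [-0.097, -49.004, 20.997, -0.013, -0.005, 0.003], 'tool_pos': [0.5, -0.3, 0.014], 'eef_rot': [3.14, 0.001, 1.657], 'ft_force': [0.671, -0.1, -0.056], 'ft_torque': [-0.019, 0.009, 0.037], 'grip_force': 0.0, 'width': 0.05}
```

View pics/s1.png

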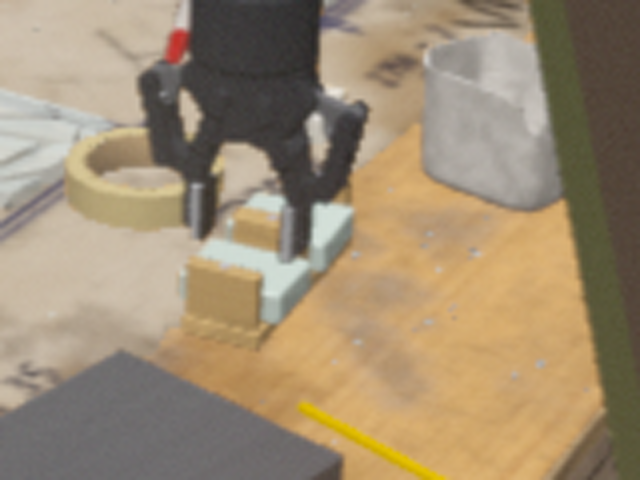

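The picture shows the fingers closed at 5 cm just above the left tile, with tips at crop (205,235) and (292,258), so they are too high. I measure the tip height from depth.

Run:
```python
from h import *
p,d=env.capture("scene"); W=cloud("scene",d)
print({k:np.round(v,4).tolist() for k,v in env.observe().items() if k in("tool_pos","width")})
for (x0,x1,y0,y1) in ((188,215,180,245),(278,312,205,268)):
    for y in range(y0,y1,8):
        v=160+y//4; u=290+(x0+x1)//8; print(u,v,np.round(W[v,u-1:u+2:2].ravel(),3),p[v,u])
R,t,f,cx,cy=cam("scene")
c=R@np.array(env.observe()["tool_pos"])+t; print("tcp px",f*c[0]/c[2]+cx,f*c[1]/c[2]+cy)
```

```text
{'tool_pos': [0.5001, -0.3, 0.0133], 'width': 0.0496}
340 205 [ 0.531 -0.293  0.084  0.53  -0.301  0.081] [71 73 77]
340 207 [ 0.527 -0.287  0.083  0.528 -0.298  0.078] [93 95 97]
340 209 [ 0.528 -0.288  0.077  0.526 -0.295  0.075] [79 82 85]
340 211 [ 0.528 -0.288  0.072  0.527 -0.297  0.068] [77 79 84]
340 213 [ 0.528 -0.289  0.066  0.527 -0.297  0.062] [75 80 84]
340 215 [ 0.528 -0.289  0.061  0.526 -0.295  0.059] [68 73 79]
340 217 [ 0.53  -0.293  0.053  0.527 -0.298  0.052] [67 70 76]
340 219 [ 0.528 -0.29   0.05   0.528 -0.299  0.045] [66 79 90]
340 221 [ 0.567 -0.359  0.001  0.535 -0.312  0.032] [168 186 198]
363 211 [ 0.469 -0.291  0.087  0.464 -0.292  0.088] [66 69 73]
363 213 [ 0.47  -0.293  0.08   0.468 -0.299  0.078] [ 94  95 100]
363 215 [ 0.471 -0.295  0.074  0.465 -0.294  0.076] [93 94 96]
363 217 [ 0.469 -0.292  0.071  0.466 -0.296  0.07 ] [91 92 96]
363 219 [ 0.47  -0.294  0.064  0.467 -0.299  0.063] [85 86 92]
363 221 [ 0.467 -0.29   0.062  0.465 -0.295  0.06 ] [84 84 89]
363 223 [ 0.469 -0.295  0.054  0.464 -0.294  0.056] [90 93 95]
363 225 [ 0.47  -0.297  0.047  0.479 -0.325  0.031] [182 188 178]
tcp px 350.9557730940096 233.7169022168387
```

Tips are about 32 mm above the reported TCP at 50 mm opening and about 41 mm above it when fully open. I reopen and go lower by that amount.

Request:
move_arm(plan=[{"fingers": 8.54, "travel": [0, 0, 0], "twist": [0, 0, 0]}, {"fingers": 8.54, "travel": [0, 0, 0], "twist": [0, 0, 0]}, {"fingers": 8.54, "travel": [0, 0, 0], "twist": [0, 0, 0]}, {"fingers": 8.54, "travel": [0, 0.1, 0], "twist": [0, 0, 0]}, {"fingers": 8.54, "travel": [0, 0.1, -1.5], "twist": [0, 0, 0]}, {"fingers": 8.54, "travel": [0, 0.1, -2.8], "twist": [0, 0, 0]}, {"fingers": 8.54, "travel": [0, 0.1, -3.3], "twist": [0, 0, 0]}, {"fingers": 8.54, "travel": [0, 0.1, -3.3], "twist": [0, 0, 0]}])

```text
t: 2.78
tool_pos: [0.4984, -0.2979, -0.0217]
eef_rot: [-3.139, -0.002, 1.658]
ft_force: [-0.1, 0.1, -0.2]
width: 0.0853
grip_force: 0.0
```

Request:
move_arm(plan=[{"fingers": 5, "travel": [0, 0, 0], "twist": [0, 0, 0]}, {"fingers": 5, "travel": [0, 0, 0], "twist": [0, 0, 0]}, {"fingers": 5, "travel": [0, 0, 0], "twist": [0, 0, 0]}, {"fingers": 5, "travel": [0, 0, 0], "twist": [0, 0, 0]}, {"fingers": 5, "travel": [0, 0, 0], "twist": [0, 0, 0]}])

```text
t: 3.2
tool_pos: [0.5006, -0.2993, -0.0193]
eef_rot: [3.14, 0.001, 1.658]
ft_force: [-0.4, 1.0, 4.5]
width: 0.0649
grip_force: 68.4
```

Request:
move_arm(plan=[{"fingers": 5, "travel": [0, 0, 2.5], "twist": [0, 0, 0]}, {"fingers": 5, "travel": [0, 0, 6], "twist": [0, 0, 0]}, {"fingers": 5, "travel": [-0.5, 4, 6.5], "twist": [0, 0, -3]}, {"fingers": 5, "travel": [-1, 8, 6.5], "twist": [0, 0, -8]}, {"fingers": 5, "travel": [-1.5, 12, 6.5], "twist": [0, 0, -12]}, {"fingers": 5, "travel": [-2, 16, 6.5], "twist": [0, 0, -15.9]}, {"fingers": 5, "travel": [-2.4, 20, 6.5], "twist": [0, 0, -15.9]}, {"fingers": 5, "travel": [-2.7, 24, 6.5], "twist": [0, 0, -15.9]}])

```text
t: 3.87
tool_pos: [0.4716, -0.0571, 0.0447]
eef_rot: [-3.141, -0.0, 1.379]
ft_force: [0.1, 0.0, -1.6]
width: 0.0649
grip_force: 67.8
```

Request:
move_arm(plan=[{"fingers": 5, "travel": [0, 3.5, 0], "twist": [0, 0, 0]}, {"fingers": 5, "travel": [0, 4.5, -1], "twist": [0, 0, 0]}, {"fingers": 5, "travel": [0, 4.5, -3], "twist": [0, 0, 0]}, {"fingers": 5, "travel": [0, 4.5, -4], "twist": [0, 0, 0]}, {"fingers": 5, "travel": [0, 4.5, -4], "twist": [0, 0, 0]}])

```text
t: 4.28
tool_pos: [0.4703, -0.0132, 0.0028]
eef_rot: [-3.137, 0.001, 1.381]
ft_force: [-0.7, 0.4, -1.4]
width: 0.0646
grip_force: 67.7
```

Yaw is 79.0° and the tile is held. I lower about 8 mm to touch.

Request:
move_arm(plan=[{"fingers": 5, "travel": [0, 0, -0.4], "twist": [0, 0, 0]}, {"fingers": 5, "travel": [0, 0, -0.8], "twist": [0, 0, 0]}, {"fingers": 5, "travel": [0, 0, -1.0], "twist": [0, 0, 0]}, {"fingers": 5, "travel": [0, 0, -1.0], "twist": [0, 0, 0]}])

```text
t: 4.62
tool_pos: [0.4728, -0.0141, -0.0053]
eef_rot: [3.141, -0.0, 1.379]
ft_force: [0.6, 0.4, -1.6]
width: 0.0649
grip_force: 67.7
```

Request:
move_arm(plan=[{"fingers": 5, "travel": [0, 0, -0.1], "twist": [0, 0, 0]}, {"fingers": 5, "travel": [0, 0, -0.15], "twist": [0, 0, 0]}, {"fingers": 5, "travel": [0, 0, -0.15], "twist": [0, 0, 0]}])

```text
t: 4.87
tool_pos: [0.4732, -0.014, -0.0063]
eef_rot: [3.141, 0.0, 1.38]
ft_force: [-0.5, -0.2, 0.7]
width: 0.0645
grip_force: 68.1
```

Request:
move_arm(plan=[{"fingers": 8.54, "travel": [0, 0, 0], "twist": [0, 0, 0]}, {"fingers": 8.54, "travel": [0, 0, 0], "twist": [0, 0, 0]}, {"fingers": 8.54, "travel": [0, 0, 0], "twist": [0, 0, 0]}, {"fingers": 8.54, "travel": [0, 0, 0.5], "twist": [0, 0, 0]}, {"fingers": 8.54, "travel": [0, 0, 3.5], "twist": [0, 0, 0]}, {"fingers": 8.54, "travel": [0.2, -4, 5.5], "twist": [0, 0, 4]}, {"fingers": 8.54, "travel": [0.6, -8, 5.5], "twist": [0, 0, 9]}, {"fingers": 8.54, "travel": [1, -12, 5.5], "twist": [0, 0, 15.9]}])

```text
t: 5.53
tool_pos: [0.4845, -0.1317, 0.0505]
eef_rot: [3.137, 0.002, 1.654]
ft_force: [0.8, 0.2, 0.4]
width: 0.0852
grip_force: 0.0
```

Request:
move_arm(plan=[{"fingers": 8.54, "travel": [0.4, -4, 0], "twist": [0, 0, 0]}, {"fingers": 8.54, "travel": [0.8, -8, 0], "twist": [0, 0, 0]}, {"fingers": 8.54, "travel": [1.2, -12, 0], "twist": [0, 0, 0]}, {"fingers": 8.54, "travel": [1.6, -16, 0], "twist": [0, 0, 0]}, {"fingers": 8.54, "travel": [2.0, -20, 0], "twist": [0, 0, 0]}, {"fingers": 8.54, "travel": [2.4, -23.4, 0], "twist": [0, 0, 0]}, {"fingers": 8.54, "travel": [2.4, -23.4, 0], "twist": [0, 0, 0]}, {"fingers": 8.54, "travel": [2.4, -23.4, 0], "twist": [0, 0, 0]}])

```text
t: 6.2
tool_pos: [0.5066, -0.3662, 0.0482]
eef_rot: [3.141, 0.0, 1.645]
ft_force: [-0.3, -0.0, 0.8]
width: 0.0851
grip_force: 0.0
```

Request:
move_arm(plan=[{"fingers": 8.54, "travel": [0.1, -0.2, -3], "twist": [0, 0, 0.7]}, {"fingers": 8.54, "travel": [0.1, -0.2, -5.5], "twist": [0, 0, 0.7]}, {"fingers": 8.54, "travel": [0.1, -0.2, -6.8], "twist": [0, 0, 0.7]}, {"fingers": 8.54, "travel": [0.1, -0.2, -6.8], "twist": [0, 0, 0.7]}, {"fingers": 8.54, "travel": [0.1, -0.2, -6.8], "twist": [0, 0, 0.7]}])

```text
t: 6.62
tool_pos: [0.5066, -0.3642, -0.0202]
eef_rot: [-3.14, -0.002, 1.661]
ft_force: [0.5, 0.0, 0.2]
width: 0.0856
grip_force: 0.0
```

Request:
move_arm(plan=[{"fingers": 5, "travel": [0, 0, 0], "twist": [0, 0, 0]}, {"fingers": 5, "travel": [0, 0, 0], "twist": [0, 0, 0]}, {"fingers": 5, "travel": [0, 0, 0], "twist": [0, 0, 0]}, {"fingers": 5, "travel": [0, 0, 0], "twist": [0, 0, 0]}, {"fingers": 5, "travel": [0, 0, 0], "twist": [0, 0, 0]}])

```text
t: 7.03
tool_pos: [0.5092, -0.3667, -0.0176]
eef_rot: [3.138, 0.002, 1.66]
ft_force: [1.3, 1.0, 7.6]
width: 0.0648
grip_force: 66.9
```

Request:
move_arm(plan=[{"fingers": 5, "travel": [0, 0, 2.5], "twist": [0, 0, 0]}, {"fingers": 5, "travel": [0, 0, 6], "twist": [0, 0, 0]}, {"fingers": 5, "travel": [-0.8, 4, 6.5], "twist": [0, 0, -3]}, {"fingers": 5, "travel": [-1.7, 8, 6.5], "twist": [0, 0, -8]}, {"fingers": 5, "travel": [-2.6, 12, 6.5], "twist": [0, 0, -12]}, {"fingers": 5, "travel": [-3.5, 16, 6.5], "twist": [0, 0, -16]}, {"fingers": 5, "travel": [-4.4, 20, 6.5], "twist": [0, 0, -16]}, {"fingers": 5, "travel": [-5.2, 23, 6.5], "twist": [0, 0, -16]}])

```text
t: 7.7
tool_pos: [0.454, -0.1335, 0.0455]
eef_rot: [-3.141, -0.001, 1.381]
ft_force: [-0.6, 0.8, -2.1]
width: 0.0647
grip_force: 67.9
```

Request:
move_arm(plan=[{"fingers": 5, "travel": [-0.4, 1.5, 0], "twist": [0, 0, 0]}, {"fingers": 5, "travel": [-0.4, 1.5, -2], "twist": [0, 0, 0]}, {"fingers": 5, "travel": [-0.4, 1.5, -4], "twist": [0, 0, 0]}, {"fingers": 5, "travel": [-0.4, 1.5, -4], "twist": [0, 0, 0]}, {"fingers": 5, "travel": [-0.4, 1.5, -4], "twist": [0, 0, 0]}])

```text
t: 8.12
tool_pos: [0.4503, -0.1209, 0.005]
eef_rot: [-3.139, -0.0, 1.381]
ft_force: [0.5, 0.1, -1.5]
width: 0.0642
grip_force: 67.8
```

Request:
move_arm(plan=[{"fingers": 5, "travel": [0, 0, -0.4], "twist": [0, 0, 0]}, {"fingers": 5, "travel": [0, 0, -0.8], "twist": [0, 0, 0]}, {"fingers": 5, "travel": [0, 0, -0.9], "twist": [0, 0, 0]}, {"fingers": 5, "travel": [0, 0, -1.0], "twist": [0, 0, 0]}])

```text
t: 8.45
tool_pos: [0.4522, -0.1216, -0.0042]
eef_rot: [3.14, -0.0, 1.38]
ft_force: [-3.7, 1.8, 8.8]
width: 0.0643
grip_force: 69.3
```

Request:
move_arm(plan=[{"fingers": 5, "travel": [0, 0, -0.1], "twist": [0, 0, 0]}, {"fingers": 5, "travel": [0, 0, -0.1], "twist": [0, 0, 0]}])

```text
t: 8.62
tool_pos: [0.4522, -0.1216, -0.0042]
eef_rot: [3.14, 0.0, 1.38]
ft_force: [-3.6, 1.3, 9.2]
width: 0.0648
grip_force: 69.3
```

Request:
move_arm(plan=[{"fingers": 8.54, "travel": [0, 0, 0], "twist": [0, 0, 0]}, {"fingers": 8.54, "travel": [0, 0, 0], "twist": [0, 0, 0]}, {"fingers": 8.54, "travel": [0, 0, 0], "twist": [0, 0, 0]}, {"fingers": 8.54, "travel": [0, 0, 0], "twist": [0, 0, 0]}, {"fingers": 8.54, "travel": [0, 0, 3], "twist": [0, 0, 0]}, {"fingers": 8.54, "travel": [0, 0, 7], "twist": [0, 0, 0]}, {"fingers": 0, "travel": [-2, 3, 9], "twist": [0, 0, 0]}, {"fingers": 0, "travel": [-3, 7, 9], "twist": [0, 0, 0]}])

```text
t: 9.28
tool_pos: [0.4251, -0.0528, 0.0884]
eef_rot: [3.133, 0.0, 1.375]
ft_force: [0.3, 1.0, 0.1]
width: 0.0639
grip_force: 0.0
```

Request:
move_arm(plan=[{"fingers": 0, "travel": [-1, 4, 0], "twist": [0, 0, 0]}, {"fingers": 0, "travel": [-2, 8, 0], "twist": [0, 0, 0]}, {"fingers": 0, "travel": [-3, 12, 0], "twist": [0, 0, 0]}, {"fingers": 0, "travel": [-3, 16, 0], "twist": [0, 0, 0]}, {"fingers": 0, "travel": [-3, 18, 0], "twist": [0, 0, 0]}, {"fingers": 0, "travel": [-3, 18, 0], "twist": [0, 0, 0]}])

```text
t: 9.78
tool_pos: [0.3921, 0.1325, 0.0845]
eef_rot: [3.141, -0.002, 1.386]
ft_force: [-0.2, -0.6, -0.0]
width: 0.0001
grip_force: 0.0
```

```bash
cat >> h.py <<'E'
def shared(n,p,d,boxes,tr=520):
    W=cloud(n,d)
    m=(p.astype(int)[...,0]>p.astype(int)[...,2]-5)&(p.astype(int).sum(-1)>tr); out=[]
    for b in boxes:
        u0,v0,u1,v1=b; k=np.zeros(m.shape,np.uint8);k[v0:v1,u0:u1]=m[v0:v1,u0:u1]
        nn,l,s,_=cv2.connectedComponentsWithStats(k); i=1+np.argmax(s[1:,4]); kk=(l==i)
        r=blob(n,kk,.045,b); e=cv2.erode(kk.astype(np.uint8),np.ones((3,3)))>0
        q=W[e]; q=q[np.isfinite(q[:,2])]; A=np.c_[q[:,:2]-np.array(r[0])/1000,np.ones(len(q))]
        s=np.linalg.lstsq(A,q[:,2],rcond=None)[0]; out.append((r,len(q),np.round(s,4).tolist()))
    return out
E
python3 - <<'E'
from h import *
p,d=env.capture("top"); cv2.imwrite("pics/t2.png",p); np.savez("t2.npz",p=p,d=d)
for x in shared("top",p,d,((205,240,265,330),(265,240,325,330))): print(x)
cv2.imwrite("pics/t2c.png",cv2.resize(p[220:345,190:345],None,fx=4,fy=4,interpolation=cv2.INTER_CUBIC))
E
```

```text
([[472.5, -13.8], [45.1, 62.6], 78.7], 492, [-0.0077, -0.0026, 0.0454])
([[451.5, -122.6], [45.1, 63.5], 79.1], 503, [-0.0393, -0.0429, 0.0466])
```

View pics/t2c.png

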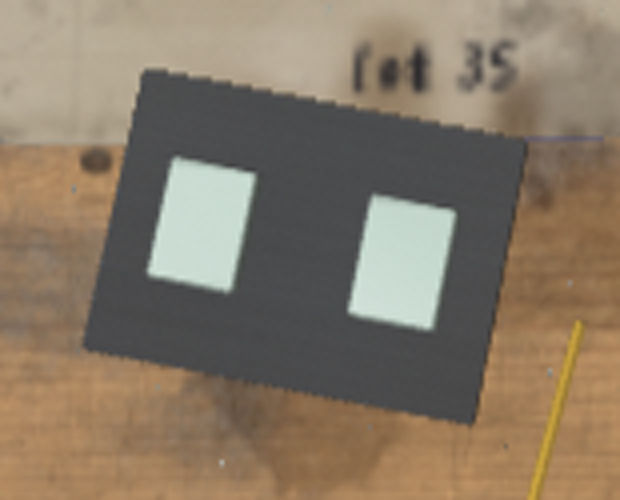

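Both tiles lie on the plate at crop (202,225) and (402,262). The right one is tilted, with its near right corner (−x, −y) raised, at crop about (435,328). I press there.

Request:
move_arm(plan=[{"fingers": 0, "travel": [0.4, -4, 0], "twist": [0, 0, 0]}, {"fingers": 0, "travel": [0.8, -8, 0], "twist": [0, 0, 0]}, {"fingers": 0, "travel": [1.2, -12, 0], "twist": [0, 0, 0]}, {"fingers": 0, "travel": [1.6, -16, 0], "twist": [0, 0, 0]}, {"fingers": 0, "travel": [2.0, -20, 0], "twist": [0, 0, 0]}, {"fingers": 0, "travel": [2.4, -24, -1], "twist": [0, 0, 0]}, {"fingers": 0, "travel": [2.7, -26.9, -3], "twist": [0, 0, 0]}, {"fingers": 0, "travel": [2.7, -26.9, -4.5], "twist": [0, 0, 0]}])

```text
t: 10.5
tool_pos: [0.4198, -0.147, 0.039]
eef_rot: [3.138, 0.003, 1.372]
ft_force: [0.6, 1.2, 0.1]
width: 0.0002
grip_force: 0.0
```

Request:
move_arm(plan=[{"fingers": 0, "travel": [0, 0, -0.5], "twist": [0, 0, 0]}, {"fingers": 0, "travel": [0, 0, -1.0], "twist": [0, 0, 0]}, {"fingers": 0, "travel": [0, 0, -1.4], "twist": [0, 0, 0]}, {"fingers": 0, "travel": [0, 0, -1.6], "twist": [0, 0, 0]}])

```text
t: 10.83
tool_pos: [0.4182, -0.1398, 0.0231]
eef_rot: [-3.141, -0.0, 1.381]
ft_force: [-0.1, -0.4, 0.3]
width: 0.0004
grip_force: 0.0
```

Request:
move_arm(plan=[{"fingers": 0, "travel": [0.1, 0.2, -0.1], "twist": [0, 0, 0]}, {"fingers": 0, "travel": [0.1, 0.2, -0.3], "twist": [0, 0, 0]}, {"fingers": 0, "travel": [0.1, 0.2, -0.5], "twist": [0, 0, 0]}, {"fingers": 0, "travel": [0.1, 0.2, -0.5], "twist": [0, 0, 0]}])

```text
t: 11.17
tool_pos: [0.4198, -0.1379, 0.0183]
eef_rot: [3.141, 0.0, 1.382]
ft_force: [0.4, -0.1, 0.5]
width: -0.0001
grip_force: 0.1
```

Request:
move_arm(plan=[{"fingers": 0, "travel": [0, 0, -0.1], "twist": [0, 0, 0]}, {"fingers": 0, "travel": [0, 0, -0.2], "twist": [0, 0, 0]}, {"fingers": 0, "travel": [0, 0, -0.3], "twist": [0, 0, 0]}, {"fingers": 0, "travel": [0, 0, -0.3], "twist": [0, 0, 0]}])

```text
t: 11.5
tool_pos: [0.4198, -0.1383, 0.0168]
eef_rot: [3.141, 0.0, 1.381]
ft_force: [-5.1, 1.1, 16.6]
width: -0.0001
grip_force: 8.5
```

```bash
cat > tilt.py <<'E'
from h import *
def tilt(n,c=(.4515,-.1226),yaw=-10.9):
    p,d=env.capture(n); W=cloud(n,d); a=np.radians(yaw)
    X=W[...,:2]-np.array(c); x=X[...,0]*np.cos(a)+X[...,1]*np.sin(a); y=-X[...,0]*np.sin(a)+X[...,1]*np.cos(a)
    pi=p.astype(int)
    m=(abs(x)<.029)&(abs(y)<.02)&(abs(W[...,2]-.046)<.008)&(pi[...,0]>pi[...,2]-5)&(pi.sum(-1)>400)
    s=np.linalg.lstsq(np.c_[x[m],y[m],np.ones(m.sum())],W[m][:,2],rcond=None)[0]
    return m.sum(),np.round(s,4),{k:round(float(s@[i*.026,j*.018,1]),4) for k,i,j in(("++",1,1),("-+",-1,1),("--",-1,-1),("+-",1,-1))}
E
python3 -c "
from tilt import *
print(tilt('top'));print(tilt('scene'));o=env.observe();print(o['ft_force'],o['tool_pos'])"
```

```text
(np.int64(0), array([0., 0., 0.]), {'++': 0.0, '-+': 0.0, '--': 0.0, '+-': 0.0})
(np.int64(318), array([ 0.0434, -0.0251,  0.0469]), {'++': 0.0475, '-+': 0.0453, '--': 0.0462, '+-': 0.0484})
[-4.42334056  1.27771932 16.37858903] [ 0.41976546 -0.13832747  0.0168611 ]
```

```bash
python3 -c "
from tilt import *
print(tilt('scene',(.4725,-.0138)));print(tilt('scene'))
p,d=env.capture('scene');cv2.imwrite('pics/s3.png',cv2.resize(p[230:330,240:380],None,fx=5,fy=5,interpolation=cv2.INTER_CUBIC))"
```

```text
(np.int64(352), array([ 0.0101, -0.0042,  0.0455]), {'++': 0.0457, '-+': 0.0452, '--': 0.0453, '+-': 0.0459})
(np.int64(303), array([ 0.0467, -0.0154,  0.0468]), {'++': 0.0478, '-+': 0.0453, '--': 0.0459, '+-': 0.0483})
```

View pics/s3.png

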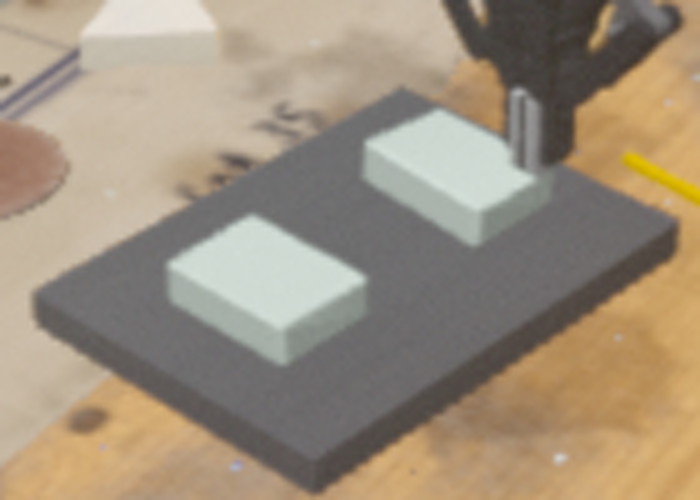

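Run:
```python
from h import *
p,d=env.capture("scene"); W=cloud("scene",d); a=np.radians(-10.9)
for c in((.4725,-.0138),(.4515,-.1226)):
    X=W[...,:2]-np.array(c); x=X[...,0]*np.cos(a)+X[...,1]*np.sin(a); y=-X[...,0]*np.sin(a)+X[...,1]*np.cos(a)
    for i in(1,0,-1):
        print([ (int(m.sum()),round(float(np.median(W[m][:,2])),4)) if (m:=(abs(x-i*.022)<.006)&(abs(y-j*.014)<.005)&(abs(W[...,2]-.046)<.008)).sum()>3 else None for j in(1,0,-1)])
```

```text
[(19, 0.046), (20, 0.046), (13, 0.0458)]
[(15, 0.0454), (12, 0.0462), (21, 0.0454)]
[(23, 0.0453), (17, 0.0456), (22, 0.0459)]
[(16, 0.0491), (14, 0.0485), (13, 0.048)]
[(25, 0.0473), (17, 0.0471), (10, 0.046)]
[(21, 0.0456), (14, 0.0469), (18, 0.0472)]
```

Request:
move_arm(plan=[{"fingers": 0, "travel": [0, 0, -0.1], "twist": [0, 0, 0]}, {"fingers": 0, "travel": [0, 0, -0.1], "twist": [0, 0, 0]}])

```text
t: 11.97
tool_pos: [0.4198, -0.1384, 0.0168]
eef_rot: [3.14, 0.0, 1.38]
ft_force: [-7.5, 2.6, 26.8]
width: 0.0001
grip_force: 13.3
```

Run:
```python
from h import *
p,d=env.capture("scene"); W=cloud("scene",d); a=np.radians(-10.9)
for c in((.4515,-.1226),):
    X=W[...,:2]-np.array(c); x=X[...,0]*np.cos(a)+X[...,1]*np.sin(a); y=-X[...,0]*np.sin(a)+X[...,1]*np.cos(a)
    for i in(1,0,-1):
        print([ (int(m.sum()),round(float(np.median(W[m][:,2])),4)) if (m:=(abs(x-i*.022)<.006)&(abs(y-j*.014)<.005)&(abs(W[...,2]-.046)<.008)).sum()>3 else None for j in(1,0,-1)])
```

```text
[(20, 0.0493), (12, 0.0485), (15, 0.0467)]
[(20, 0.0475), (17, 0.0476), (15, 0.0461)]
[(23, 0.0456), (17, 0.0458), (16, 0.0474)]
```

The press stops rigidly at 27 N and the far (+,+) corner now stands at about 49 mm, so the right tile rocked over. I lift, turn for a flank grasp, and re-measure with the arm aside.

Request:
move_arm(plan=[{"fingers": 0, "travel": [0, 0, 1], "twist": [0, 0, 0]}, {"fingers": 0, "travel": [0, 0, 4], "twist": [0, 0, 0]}, {"fingers": 0, "travel": [0, 3, 7], "twist": [0, 0, -7]}, {"fingers": 8.54, "travel": [-1, 7, 8], "twist": [0, 0, -14]}, {"fingers": 8.54, "travel": [-1, 11, 8], "twist": [0, 0, -21]}, {"fingers": 8.54, "travel": [-2, 15, 8], "twist": [0, 0, -28]}, {"fingers": 8.54, "travel": [-2, 19, 8], "twist": [0, 0, -35]}, {"fingers": 8.54, "travel": [-2, 23, 8], "twist": [0, 0, -42]}])

```text
t: 12.68
tool_pos: [0.4003, 0.0608, 0.0945]
eef_rot: [3.141, -0.0, 0.741]
ft_force: [0.7, 0.0, 0.6]
width: 0.0609
grip_force: 0.0
```

Request:
move_arm(plan=[{"fingers": 8.54, "travel": [0, 2, 0], "twist": [0, 0, -7]}, {"fingers": 8.54, "travel": [0, 3, 0], "twist": [0, 0, -14]}, {"fingers": 8.54, "travel": [0, 3, 0], "twist": [0, 0, -21]}])

```text
t: 12.93
tool_pos: [0.4012, 0.0917, 0.0944]
eef_rot: [-3.141, -0.001, 0.378]
ft_force: [-0.1, 0.1, -0.7]
width: 0.0854
grip_force: 0.0
```

Run:
```python
from h import *
p,d=env.capture("top")
for x in shared("top",p,d,((205,240,265,330),(265,240,325,330))): print(x)
o=env.observe();print(o["t"],o["tool_pos"],np.degrees(o["eef_rot"]),o["ft_force"])
```

```text
([[472.4, -13.8], [45.1, 63.3], 78.8], 491, [0.0017, -0.0109, 0.0454])
([[451.6, -122.5], [45.1, 63.6], 78.8], 506, [-0.0481, -0.0531, 0.0466])
12.9833 [0.40101529 0.09077329 0.09427467] [-1.79993731e+02 -2.76266162e-02  2.13802166e+01] [-0.31046695  0.06511624  0.45411529]
```

Request:
move_arm(plan=[{"fingers": 8.54, "travel": [1, -4, 0], "twist": [0, 0, -6.5]}, {"fingers": 8.54, "travel": [2, -8, 0], "twist": [0, 0, -13]}, {"fingers": 8.54, "travel": [3, -12, 0], "twist": [0, 0, -19.5]}, {"fingers": 8.54, "travel": [4, -16, 0], "twist": [0, 0, -26]}, {"fingers": 8.54, "travel": [5, -20, 0], "twist": [0, 0, -32.4]}, {"fingers": 8.54, "travel": [5.1, -21.4, -1], "twist": [0, 0, -32.4]}, {"fingers": 8.54, "travel": [5.1, -21.4, -3], "twist": [0, 0, -32.4]}, {"fingers": 8.54, "travel": [5.1, -21.4, -3], "twist": [0, 0, -32.4]}])

```text
t: 13.65
tool_pos: [0.4497, -0.1256, 0.0617]
eef_rot: [-3.141, 0.005, -0.187]
ft_force: [-1.4, -0.2, -0.1]
width: 0.0854
grip_force: 0.0
```

Request:
move_arm(plan=[{"fingers": 8.54, "travel": [0.1, 0.1, -3], "twist": [0, 0, 0]}, {"fingers": 8.54, "travel": [0.1, 0.1, -5.5], "twist": [0, 0, 0]}, {"fingers": 8.54, "travel": [0.1, 0.1, -6.5], "twist": [0, 0, 0]}, {"fingers": 8.54, "travel": [0.1, 0.1, -6.5], "twist": [0, 0, 0]}])

```text
t: 13.98
tool_pos: [0.4501, -0.1224, -0.0027]
eef_rot: [-3.141, 0.006, -0.183]
ft_force: [-0.3, -0.9, 0.7]
width: 0.0852
grip_force: 0.0
```

Request:
move_arm(plan=[{"fingers": 3, "travel": [0, 0, 0], "twist": [0, 0, 0]}, {"fingers": 3, "travel": [0, 0, 0], "twist": [0, 0, 0]}, {"fingers": 3, "travel": [0, 0, 0], "twist": [0, 0, 0]}, {"fingers": 3, "travel": [0, 0, 0], "twist": [0, 0, 0]}, {"fingers": 3, "travel": [0, 0, 0], "twist": [0, 0, 0]}, {"fingers": 3, "travel": [0, 0, 0], "twist": [0, 0, 0]}])

```text
t: 14.48
tool_pos: [0.4544, -0.1237, 0.0009]
eef_rot: [-3.141, -0.003, -0.185]
ft_force: [-0.6, 0.6, 5.6]
width: 0.0466
grip_force: 60.7
```

Request:
move_arm(plan=[{"fingers": 3, "travel": [0, 0, 3], "twist": [0, 0, 0]}, {"fingers": 3, "travel": [0, 0, 6.5], "twist": [0, 0, 0]}, {"fingers": 3, "travel": [1, 4, 7], "twist": [0, 0, 4]}, {"fingers": 3, "travel": [2.1, 8, 7], "twist": [0, 0, 8]}, {"fingers": 3, "travel": [3.2, 12, 7], "twist": [0, 0, 12]}, {"fingers": 3, "travel": [4.3, 16, 7], "twist": [0, 0, 14.8]}, {"fingers": 3, "travel": [5.4, 20, 7], "twist": [0, 0, 14.8]}, {"fingers": 3, "travel": [6.5, 24, 7], "twist": [0, 0, 14.8]}])

```text
t: 15.15
tool_pos: [0.5196, 0.0726, 0.0701]
eef_rot: [-3.115, -0.001, 0.122]
ft_force: [-0.6, 0.1, -0.7]
width: 0.0467
grip_force: 63.6
```

Request:
move_arm(plan=[{"fingers": 3, "travel": [0.8, 3.0, 0], "twist": [0, 0, 0]}, {"fingers": 3, "travel": [1.2, 4.5, 0], "twist": [0, 0, 0]}, {"fingers": 3, "travel": [1.2, 4.5, 0], "twist": [0, 0, 0]}, {"fingers": 3, "travel": [1.2, 4.5, 0], "twist": [0, 0, 0]}])

```text
t: 15.48
tool_pos: [0.533, 0.0941, 0.0693]
eef_rot: [-3.099, 0.001, 0.149]
ft_force: [-0.5, -0.7, -0.6]
width: 0.0466
grip_force: 63.6
```

Run:
```python
from h import *
p,d=env.capture("scene"); W=cloud("scene",d); pi=p.astype(int)
m=(abs(W[...,0]-.53)<.06)&(abs(W[...,1]-.161)<.05)&(W[...,2]>.07)&(W[...,2]<.14)&(pi[...,0]>pi[...,2]-5)&(pi.sum(-1)>400)
q=W[m];print(len(q),np.round(np.percentile(q,[2,50,98],axis=0),3).tolist())
o=env.observe();print(o["t"],o["tool_pos"],np.degrees(o["eef_rot"]),o["ft_force"],o["width"])
cv2.imwrite("pics/s4.png",cv2.resize(p[210:370,160:320],(640,640-0),interpolation=cv2.INTER_CUBIC)[:600])
```

```text
174 [[0.499, 0.111, 0.097], [0.522, 0.116, 0.11], [0.56, 0.127, 0.133]]
15.5333 [0.53253417 0.0936503  0.06918952] [-1.77577273e+02  1.15524817e-01  8.47235635e+00] [-0.73413244  0.20793109 -1.37769229] 0.04668022524908999
```

View pics/s4.png

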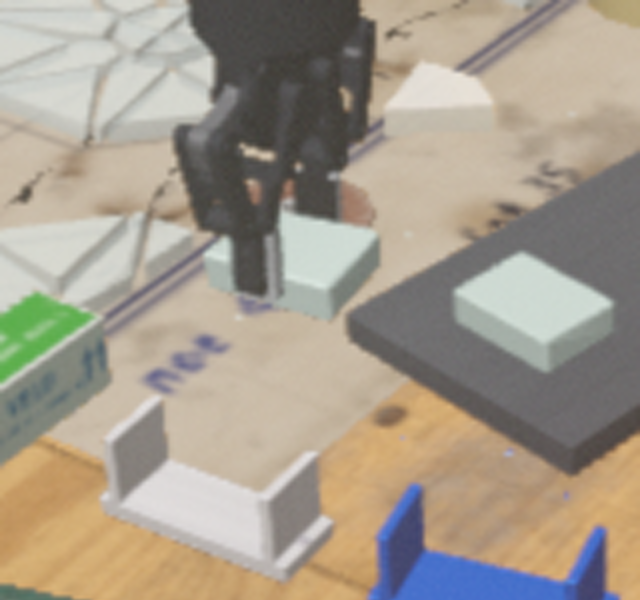

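The picture shows the tile held level at crop (290,262), short of the cradle at (215,500). The arm stalled with a slight tilt, so I check the joints.

Run:
```python
from h import *
o=env.observe();print(np.round(o["qpos"],3),np.round(o["joint_torque"],2),np.round(o["dq"],3))
```

```text
[ 0.147  0.38  -0.334  0.859  0.042  3.141] [  0.47 -44.81  23.27  -0.13   0.22  -0.  ] [-0.011 -0.006 -0.012 -0.001  0.003  0.   ]
```

Joint 6 is at its limit (yaw = q1 − q6 + π), so I make the half turn the other way, +176° about z, which gives an equivalent placing.

Request:
move_arm(plan=[{"fingers": 3, "travel": [0, 0, 0], "twist": [0, 0, 7]}, {"fingers": 3, "travel": [0, 0, 0], "twist": [0, 0, 14]}, {"fingers": 3, "travel": [0, 0, 0], "twist": [0, 0, 21]}, {"fingers": 3, "travel": [0, 0, 0], "twist": [0, 0, 28]}, {"fingers": 3, "travel": [0, 0, 0], "twist": [0, 0, 35]}, {"fingers": 3, "travel": [0, 0, 0], "twist": [0, 0, 42]}, {"fingers": 3, "travel": [0, 0, 0], "twist": [0, 0, 49]}, {"fingers": 3, "travel": [0, 0, 0], "twist": [0, 0, 56]}])

```text
t: 16.2
tool_pos: [0.5324, 0.093, 0.0693]
eef_rot: [-3.098, 0.002, 1.13]
ft_force: [-0.1, 0.7, -1.1]
width: 0.0467
grip_force: 63.6
```

Request:
move_arm(plan=[{"fingers": 3, "travel": [0, 0, 0], "twist": [0, 0, 7]}, {"fingers": 3, "travel": [0, 0, 0], "twist": [0, 0, 14]}, {"fingers": 3, "travel": [0, 0, 0], "twist": [0, 0, 21]}, {"fingers": 3, "travel": [0, 0, 0], "twist": [0, 0, 28]}, {"fingers": 3, "travel": [0, 0, 0], "twist": [0, 0, 35]}, {"fingers": 3, "travel": [0, 0, 0], "twist": [0, 0, 42]}, {"fingers": 3, "travel": [0, 0, 0], "twist": [0, 0, 49]}, {"fingers": 3, "travel": [0, 0, 0], "twist": [0, 0, 56]}])

```text
t: 16.87
tool_pos: [0.5324, 0.093, 0.0693]
eef_rot: [-3.097, 0.001, 2.108]
ft_force: [-0.5, -0.6, -1.4]
width: 0.0464
grip_force: 63.6
```

Request:
move_arm(plan=[{"fingers": 3, "travel": [0, 1, 0], "twist": [0, 0, 7]}, {"fingers": 3, "travel": [0, 2, 0], "twist": [0, 0, 14]}, {"fingers": 3, "travel": [0, 3, 0], "twist": [0, 0, 21]}, {"fingers": 3, "travel": [-0.2, 4, 0], "twist": [0, 0, 28]}, {"fingers": 3, "travel": [-0.3, 5, 0], "twist": [0, 0, 35]}, {"fingers": 3, "travel": [-0.4, 6, 0], "twist": [0, 0, 42]}, {"fingers": 3, "travel": [-0.5, 6.8, 0], "twist": [0, 0, 49]}, {"fingers": 3, "travel": [-0.6, 6.8, 0], "twist": [0, 0, 56]}])

```text
t: 17.53
tool_pos: [0.5267, 0.1625, 0.0693]
eef_rot: [-3.099, 0.0, 3.087]
ft_force: [0.8, -0.2, -1.7]
width: 0.0466
grip_force: 63.6
```

Request:
move_arm(plan=[{"fingers": 3, "travel": [0, -0.1, -2], "twist": [1.2, 0, 3.7]}, {"fingers": 3, "travel": [0, -0.1, -3], "twist": [2.4, 0, 7.3]}, {"fingers": 3, "travel": [0, -0.1, -3], "twist": [2.4, 0, 7.3]}, {"fingers": 3, "travel": [0, -0.1, -3], "twist": [2.4, 0, 7.3]}])

```text
t: 17.87
tool_pos: [0.5261, 0.1598, 0.0389]
eef_rot: [-3.139, -0.001, -3.079]
ft_force: [-0.5, 1.2, -1.9]
width: 0.0469
grip_force: 63.5
```

Run:
```python
from h import *
o=env.observe();print(o["t"],np.round(o["tool_pos"],4),np.degrees(o["eef_rot"]),o["ft_force"])
p,d=env.capture("scene"); W=cloud("scene",d); pi=p.astype(int)
m=(abs(W[...,0]-.529)<.06)&(abs(W[...,1]-.161)<.05)&(W[...,2]>.055)&(W[...,2]<.12)&(pi[...,0]>pi[...,2]+4)&(pi.sum(-1)>400)
q=W[m];a=np.radians(4.2);x=(q[:,0]-.5291)*np.cos(a)+(q[:,1]-.1613)*np.sin(a);y=-(q[:,0]-.5291)*np.sin(a)+(q[:,1]-.1613)*np.cos(a)
for n,s in(("x",x),("y",y),("z",q[:,2])): print(n,len(s),np.round(np.percentile(s,[1,3,50,97,99]),4))
cv2.imwrite("pics/s5.png",cv2.resize(p[210:360,160:320],None,fx=4,fy=4,interpolation=cv2.INTER_CUBIC))
```

```text
17.8667 [0.5261 0.1598 0.0389] [-1.79867133e+02 -8.32937341e-02 -1.76395676e+02] [-0.49839494  1.24204235 -1.93248232]
x 97 [-0.031  -0.0305 -0.0135  0.0213  0.0254]
y 97 [-0.0241 -0.0235 -0.0039  0.0211  0.0216]
z 97 [0.0778 0.0811 0.0843 0.0864 0.0872]
```

View pics/s5.png

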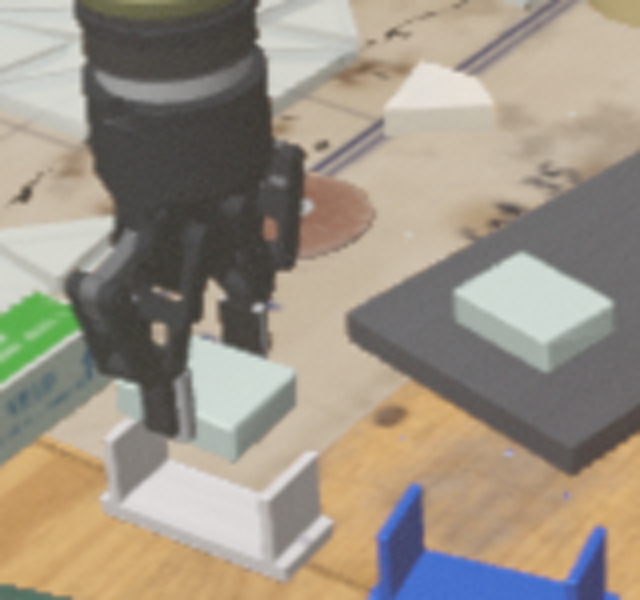

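The tile hangs level over the cradle, crop (230,400), centred between the walls. I lower it.

Request:
move_arm(plan=[{"fingers": 3, "travel": [0.1, 0.1, -1.5], "twist": [0, 0, 0]}, {"fingers": 3, "travel": [0.1, 0.1, -3], "twist": [0, 0, 0]}, {"fingers": 3, "travel": [0.1, 0.1, -4.2], "twist": [0, 0, 0]}, {"fingers": 3, "travel": [0.1, 0.1, -4.9], "twist": [0, 0, 0]}, {"fingers": 3, "travel": [0.1, 0.1, -5.1], "twist": [0, 0, 0]}, {"fingers": 3, "travel": [0.1, 0.1, -5.1], "twist": [0, 0, 0]}])

```text
t: 18.42
tool_pos: [0.5285, 0.1623, -0.0116]
eef_rot: [-3.14, 0.001, -3.076]
ft_force: [-0.2, -0.1, -1.2]
width: 0.0464
grip_force: 63.5
```

Request:
move_arm(plan=[{"fingers": 3, "travel": [0, 0, -0.1], "twist": [0, 0, 0]}, {"fingers": 3, "travel": [0, 0, -0.2], "twist": [0, 0, 0]}, {"fingers": 3, "travel": [0, 0, -0.2], "twist": [0, 0, 0]}])

```text
t: 18.67
tool_pos: [0.529, 0.1626, -0.0132]
eef_rot: [-3.141, 0.002, -3.075]
ft_force: [0.0, 0.6, -2.4]
width: 0.0465
grip_force: 63.5
```

Request:
move_arm(plan=[{"fingers": 3, "travel": [-0.2, -0.1, -0.1], "twist": [0, 0, 0]}, {"fingers": 3, "travel": [-0.2, -0.1, -0.2], "twist": [0, 0, 0]}, {"fingers": 3, "travel": [-0.2, -0.1, -0.2], "twist": [0, 0, 0]}])

```text
t: 18.92
tool_pos: [0.5271, 0.1616, -0.0143]
eef_rot: [-3.141, 0.003, -3.075]
ft_force: [-0.3, -0.6, 7.3]
width: 0.0463
grip_force: 64.6
```

Contact felt. I release, lift straight up, and move clear.

Request:
move_arm(plan=[{"fingers": 8.54, "travel": [0, 0, 0], "twist": [0, 0, 0]}, {"fingers": 8.54, "travel": [0, 0, 0], "twist": [0, 0, 0]}, {"fingers": 8.54, "travel": [0, 0, 0], "twist": [0, 0, 0]}, {"fingers": 8.54, "travel": [0, 0, 0], "twist": [0, 0, 0]}, {"fingers": 8.54, "travel": [0, 0, 1], "twist": [0, 0, 0]}, {"fingers": 8.54, "travel": [0, 0, 4], "twist": [0, 0, 0]}, {"fingers": 8.54, "travel": [0, 0, 8], "twist": [0, 0, 0]}, {"fingers": 8.54, "travel": [0, 0, 12], "twist": [0, 0, 0]}])

```text
t: 19.58
tool_pos: [0.525, 0.161, 0.1052]
eef_rot: [-3.14, -0.002, -3.075]
ft_force: [0.1, 0.6, -0.2]
width: 0.0855
grip_force: 0.0
```

Request:
move_arm(plan=[{"fingers": 8.54, "travel": [-4, -1, 2], "twist": [0, 0, 0]}, {"fingers": 8.54, "travel": [-8, -3, 2], "twist": [0, 0, 0]}, {"fingers": 8.54, "travel": [-11, -5, 2], "twist": [0, 0, 0]}, {"fingers": 8.54, "travel": [-14, -7, 2], "twist": [0, 0, 0]}, {"fingers": 8.54, "travel": [-14, -7, 2], "twist": [0, 0, 0]}])

```text
t: 20.0
tool_pos: [0.3768, 0.0879, 0.1235]
eef_rot: [-3.138, -0.009, -3.077]
ft_force: [-1.1, 0.4, -0.6]
width: 0.0853
grip_force: 0.0
```

Run:
```python
from h import *
p,d=env.capture("top"); W=cloud("top",d); pi=p.astype(int)
o=env.observe();print(o["t"],o["tool_pos"],o["width"])
m=(abs(W[...,0]-.529)<.06)&(abs(W[...,1]-.161)<.045)&(W[...,2]>.02)&(W[...,2]<.040)&(pi[...,0]>pi[...,2]+4)
q=W[m];r=cv2.minAreaRect((q[:,:2]*1000).astype(np.float32));print(len(q),r)
s=np.linalg.lstsq(np.c_[q[:,:2]-q[:,:2].mean(0),np.ones(len(q))],q[:,2],rcond=None)[0];print(s)
print(shared("top",p,d,((205,240,265,330),)))
cv2.imwrite("pics/t6.png",cv2.resize(p[170:345,130:340],None,fx=3,fy=3,interpolation=cv2.INTER_CUBIC))
```

```text
20.05 [0.38156401 0.0895844  0.12427429] 0.08563574469226787
582 ((527.7890014648438, 162.91790771484375), (63.927616119384766, 44.51605987548828), 3.369396448135376)
[0.02271026 0.04045072 0.03158945]
[([[472.3, -13.8], [45.3, 63.4], 79.5], 499, [-0.001, 0.0048, 0.0455])]
```

View pics/t6.png

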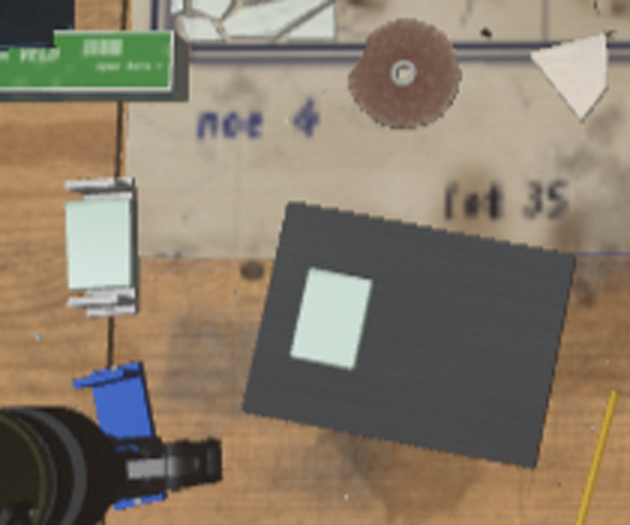

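The warped tile lies between the cradle's walls at crop (100,245), within 2 mm of centre. The sound tile lies on the plate at (332,318), and the arm is clear of both.

```bash
python3 -c "
from cell import env
print(env.close_job())"
```

```text
the job is handed in; nothing more can be done
None
```

I've handed the job in; no verdict came back. The tile I put in the rack-right plate position rocked over under a 27 N press and now lies flat in the aluminium cradle, about 2 mm off centre. The sound tile is on the plate, and I kept clear of the pot, triangle and disc.

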